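# Run the steel sleeve up the feed ramp and bolt it in

### The arm

A 6-joint arm with a two-finger parallel gripper is mounted at the origin on a cart in front of the work surface, level with it; the furniture and walls round the work are solid. World frame = base frame: x ahead of the robot, y to its left, z up, the work surface at z = 0. Lengths are in m, angles in degrees, forces in N, time in s.
With the tool pointing down it reaches from about 0.4 to 0.825 m from the base axis. Payload 7 kg.
Tool frame: the origin (TCP) lies between the finger pads; the fingertips stand 19 mm ahead of it and the grasp point (between the pads) is the TCP (r.tip_extent is the distance from the TCP to the fingertips, in m); z points along the fingers, y is the direction in which the jaws open and shut (so a half turn about z gives the same grasp; the last joint's range is limited). The gripper opens to 88 mm and grips with 3 to 60 N. Pads are 19 mm wide; open, the fingers measure 130 mm over their backs; the gripper's body (78 mm by 193 mm) begins 47 mm behind the grasp point.
Start: joints at [91.392, 20.546, 0.682, 0, -70.136, -16.507], TCP at [0.176, 0.652, 0.246] pointing down, gripper open.
Joint ranges: [-176.03, 176.03], [-82.01, 121.73], [-58.28, 71.71], [-173.87, 95.51], [-174.79, -0.11], [-173.66, 173.66]. Speed limits (degrees/s): [136.94, 136.94, 172.46, 180, 180, 180].

### API

Orientations are given as [roll, pitch, yaw] about the fixed x, y, z axes, in that order (R = Rz(yaw) Ry(pitch) Rx(roll)).
In Python, from plant import r, capture, workorder, spotter gives the robot as it stands.
- The arm moves only by the tool step_arm, never from a script. Its argument "motion" is a list of rows, each a list of 5 numbers: the finger opening in m, from 0 to 0.0876, then the shift along the tool's x, y, z in m, then the turn about the tool's z in rad. In form: [[grip, dx, dy, dz, roll], ...]. A call has 1 to 5 rows; each row is the pose to reach, as a shift and turn from the pose commanded when the call began, along the tool's axes at that moment; what a row does not reach only later rows make up. A row lasts 1/8 s, in which the tool goes at most 62.5 mm and 10.7 degrees, less where a joint would pass 70% of its speed; a pose out of reach is approached as far as the arm can. A call with a gripper value outside its range is refused whole. The fingers move at their own pace and stop on an object; "newtons" is the grip in N (left out, the last holds). Time passes only in rows, so rows that repeat a pose let the fingers close. It gives the time, the measured TCP pose, the force and the opening at its end, in the units of the state.
- r.get_state(): the state, without advancing time (a new reading comes with each control period).
- capture(name): name is "scene" or "top"; returns a dict with "image" (480x640x3 uint8, red, green, blue), "z_map" (480x640 float32, m along the optical axis (not along the pixel's ray), 0 where there is no reading), "fx", "fy", "cx", "cy" (pixels), "D" ([k1, k2, p1, p2, k3] as OpenCV has them; the pictures are not rectified), "pose" (4x4, takes a point from camera to world coordinates). Camera axes: x right, y down, z forward; pixel columns grow to the right and rows downward; lengths in m; the calibration is good to about 2 mm. A picture is of the moment at which its call begins.
- workorder.close_job(): hands the job in, once; it reports no verdict.
Trained networks look in the newest picture that a camera, given by its name, has taken for a name from the list of things; names that differ only in an ending like _2 or _b are one class to them, and where a whole thing is asked for, a point or a joint stands for the part that bears it (a point fixed in the world has none). Each returns a list of dicts, best first, with "p" (0 to 1); they miss things now and then, are a little off and sometimes report something else, mostly with a low value. They report only what shows in the picture. A call takes as long as a camera call. They do not tell look-alikes from the thing itself.
- spotter.regions_of(camera, label): "mask" (480x640 bool, what is visible of it).
- spotter.tip_of(camera, label): "location" ([x, y, z] in m, in world coordinates, good to about 4 mm: a listed point, or the origin of a listed thing).
The state is a dict: "time_s": time; "joints": joint angles; "qd": joint speeds; "joint_torque": joint torques, N m; "tcp_pos": TCP position; "eef_rot": TCP orientation; "contact_force": force on the tool from outside, world axes, zero at the start; "moment": the same for the moment, N m; "gripper_width": finger opening in m.
Only numpy, scipy, OpenCV 4.12 (cv2) and the standard library are available. Lean on these libraries where they do the work, as an engineer would, in place of code of your own. Each camera call takes 0.05 s, during which the arm holds its last target.

### The job

Without grasping or lifting anything, use your fingertips to push the steel sleeve slowly up the wooden ramp until it drops into the shallow seat against the end stop; stay behind it on the slope so that it does not get away and roll back down. Then push the black knob of the bolt beside the ramp toward the lane as far as it goes, so that the bar shuts the sleeve in. Do not disturb the small things standing around.

Things in the scene. Friction and masses are not known exactly. Their poses are not given: they have to be found in the camera images.
- ramp: Wooden feed ramp, fixed, 276 x 100 mm; its place and heading vary. Origin on the table under the lane's centre line; x points up the ramp (away from the robot), y to its left. The lane is 76 mm wide between rails 12 mm thick and 12 mm higher than it. Along x: level flat 12 mm above the table from x=-160 to -80 mm (lip 18 mm high at its front end), then an 8 degree slope up to the crest at x=60.
- crest (a point): Top end of the slope, mid-lane: x=60 mm, z=31.7 mm in the ramp's frame; axes as the ramp's. Beyond it the lane steps 3 mm down into a short seat that leans gently to the upright end stop (wooden board, face at x=92.5 mm, top at z=62 mm).
- track (a point): Middle of the bolt's track, a block fixed to the right side of the ramp, 41 mm along the ramp's x and 100 mm along y (y=-150 to -50 mm); this point is at x=44.5, y=-100, z=56 mm in the ramp's frame, level with the top of the two guide walls between which the knob slides. Axes as the ramp's.
- roller: Plain bearing sleeve of smooth, slippery ground steel (friction about 0.3 against wood and fingers), a cylinder (its dark bore is not open) of 40 mm diameter and 72 mm length, 0.25 to 0.5 kg, lying across the lane and free to roll along it; at the start it rests on the level loading flat. Origin at its centre; its y axis is the cylinder's axis (the x and z axes turn as it rolls).
- seat (a point): Where the sleeve's centre is when it lies in the seat touching the end stop: x=72.5 mm, y=0, z=47.3 mm in the ramp's frame; axes as the ramp's.
- keeper (a joint): Travel in metres of the steel bolt on the right side of the ramp: about 0 to 0.01 at the start (drawn back, lane clear), 0.06 fully in (bar just past mid-lane behind the seated sleeve). It slides along the ramp's +y with about 1.5 N of friction and stays where it is left. The bar is 10 mm thick, its centre line at x=44.5 mm, z=50 mm in the ramp's frame.
- knob (a point): Centre of the top of the bolt's upright black knob, 16 mm in diameter, which stands from 60 to 90 mm above the table; moves with the bolt (from y=-118 mm in the ramp's frame at travel 0 to y=-58 mm fully in). Axes as the ramp's.
- rivet_jar: Bystander: closed clear jar of rivets with a brass-coloured lid, 47 mm wide, 50 mm tall. Origin under its centre.
- waxed_bobbin: Bystander: wooden bobbin of waxed thread, 40 mm in diameter, 18 mm tall. Origin under its centre.
- beeswax_puck: Bystander: cake of beeswax, 48 mm in diameter, 16 mm tall. Origin under its centre.
Mind the look-alikes: they are no part of the job. There is more than one size of the roller; the one meant has the size given above.

How it is judged (in metres and radians):
On the way, in this order (a step that is already met when the one before it is completed fails the run):
1. the fingers are pushing the sleeve on the slope, the bolt still drawn back (x of roller in the frame of ramp between -0.06 and 0.055 m and contact force between the fingers and roller above 0.05 N and value of joint keeper below 0.02 m).
2. the sleeve lies still in the seat at the stop, the bolt still drawn back (x of roller in the frame of seat between -0.005 and 0.005 m and y of roller in the frame of seat between -0.008 and 0.008 m and z of roller in the frame of seat between -0.005 and 0.005 m and linear speed of roller below 0.03 m/s and value of joint keeper below 0.02 m), for 0.2 s.
3. the bolt is pushed in behind the sleeve (value of joint keeper above 0.052 m), for 0.1 s.
At the end, for the whole second after the job is handed in: The sleeve lies at rest in the seat (centre within 5 mm of the seat point along the ramp and in height, 8 mm across), square to the lane within 0.1 rad; the bolt is in by more than 52 of its 60 mm; the three bystanders are within 20 mm of where they stood (x of roller in the frame of seat between -0.005 and 0.005 m and y of roller in the frame of seat between -0.008 and 0.008 m and z of roller in the frame of seat between -0.005 and 0.005 m and linear speed of roller below 0.03 m/s and value of joint keeper above 0.052 m and angle between the y axis of roller and the y axis of ramp, either way round below 0.1 rad and distance of each of rivet_jar, waxed_bobbin, beeswax_puck from where it was at the start of the episode below 0.02 m); the robot touches nothing.
It fails at once if the sleeve runs free on the slope (rolls back or is flung): faster than 0.2 m/s with no finger on it (x of roller in the frame of ramp between -0.07 and 0.052 m and linear speed of roller above 0.2 m/s and contact force between the fingers and roller below 0.01 N).
It fails at once if the sleeve is lifted (more than 10 mm off the lane) ((x of roller in the frame of ramp below -0.08 m and height (world z) of roller above 0.042 m) or (x of roller in the frame of ramp below -0.01 m and height (world z) of roller above 0.052 m) or height (world z) of roller above 0.062 m).
It fails at once if the sleeve leaves the lane or is tipped on end (y of roller in the frame of ramp above 0.02 m or y of roller in the frame of ramp below -0.02 m or angle between roller's own y axis and vertical below 1.2 rad).
It fails at once if a bystander is pushed, lifted or knocked over (distance of any of rivet_jar, waxed_bobbin, beeswax_puck from where it was at the start of the episode above 0.03 m or angle between any of rivet_jar, waxed_bobbin, beeswax_puck's own z axis and vertical above 0.5 rad).
It also fails if it takes over 45 s, if anything falls off the work surface, if the arm or the gripper's body presses on something with over 40 N, if the wrist force passes 120 N, or if a joint passes its speed limit or range.

## Working session

There is one attempt and no reset: what is moved stays moved. The work goes in short steps, Python scripts to look and compute and a tool call to move; the robot and the scene stay as the last step left them, time stands still between calls to the robot, and variables do not carry over. Pictures are saved under pics/ and viewed, and the job is handed in when it is done.

Besides the shell and the picture viewer there is one more tool, called by a JSON object that holds its "method" and its "body", one argument or row to a line. step_arm: Moves the arm, as the interface text tells. Its arguments: {"type":"object","properties":{"motion":{"type":"array","items":{"type":"array","items":{"type":"number"}}},"newtons":{"type":"number"}},"required":["motion"]}

```bash
mkdir -p pics; ls
python3 - <<'E'
from plant import r, capture, workorder, spotter
import cv2
print(r.get_state(), r.tip_extent)
for c in ("scene","top"):
    d=capture(c); cv2.imwrite(f"pics/{c}0.png",d["image"][:,:,::-1])
    print(c,d["fx"],d["fy"],d["cx"],d["cy"],d["D"],d["pose"].tolist())
    for l in ["ramp","crest","track","roller","seat","keeper","knob","rivet_jar","waxed_bobbin","beeswax_puck"]:
        try:
            print(l,[(round(x["p"],2),[round(float(v),4) for v in x["location"]]) for x in spotter.tip_of(c,l)][:4])
        except Exception as e: print(l,e)
E
```

```text
pics
{'time_s': 0.0, 'joints': array([ 9.13914551e+01,  2.05928024e+01,  6.34052472e-01, -1.96974352e-02,
       -7.01356670e+01, -1.65075610e+01]), 'qd': array([ 0.02952106, -0.057278  ,  0.08012445,  0.0519975 ,  0.01037353,
       -0.09757958]), 'joint_torque': array([ 3.65491906e-04, -5.82710230e+01,  2.93077809e+01,  6.99805051e+00,
        7.07758343e-03, -1.36320973e-04]), 'tcp_pos': array([0.17592257, 0.65120254, 0.24461067]), 'eef_rot': array([ 1.79904213e+02, -9.07683573e-03, -1.51228066e+01]), 'contact_force': array([ 0.46860959, -0.54372575,  0.47823408]), 'moment': array([ 0.01056292, -0.01197866,  0.00642699]), 'gripper_width': 0.08793041997799253} 0.019
scene 523.5412092392344 523.5412092392344 327.08044622824855 239.7770584474645 [-0.07810138  0.          0.          0.          0.        ] [[-0.4760062211765932, -0.6188876014421135, 0.6248169445384847, -0.035299897854017374], [-0.879345451887169, 0.3454645313871977, -0.3277282926431199, 0.36959490796825184], [-0.013025115989148848, -0.7054306445956623, -0.708659263693644, 0.7066152067299516], [0.0, 0.0, 0.0, 1.0]]
ra
[... 1015 characters left out ...]
85264041], [-0.005744686601470236, -0.23373448947870523, -0.9722834910683097, 1.005440427371146], [0.0, 0.0, 0.0, 1.0]]
ramp [(0.82, [0.5766, 0.1394, -0.0007])]
crest [(0.89, [0.6396, 0.1347, 0.0325])]
track [(0.64, [0.6182, 0.0376, 0.057])]
roller [(0.78, [0.4523, 0.272, 0.0126]), (0.72, [0.3547, 0.0409, 0.0145]), (0.62, [0.644, 0.1343, 0.0358]), (0.61, [0.4589, 0.1489, 0.0344])]
seat [(0.94, [0.6526, 0.1336, 0.0429])]
keeper it knows: beeswax_puck, crest, knob, ramp, rivet_jar, roller, seat, track, waxed_bobbin
knob [(0.5, [0.6188, 0.0239, 0.0909])]
rivet_jar [(0.78, [0.4555, 0.0003, -0.0025]), (0.72, [0.4578, 0.1472, 0.0275])]
waxed_bobbin []
beeswax_puck [(0.87, [0.5316, -0.0086, -0.0])]
```

View pics/scene0.png

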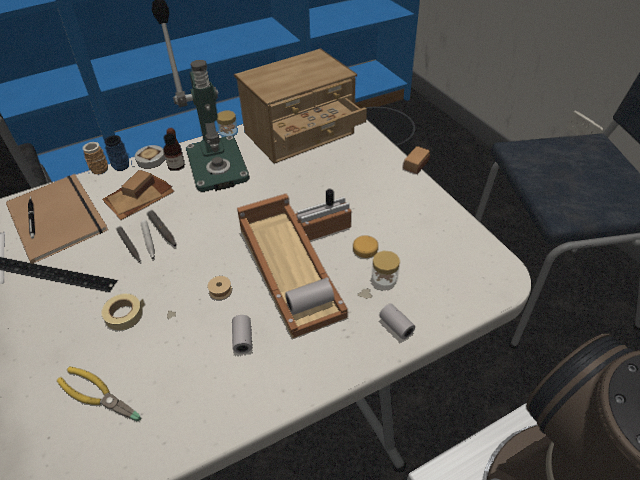

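View pics/top0.png

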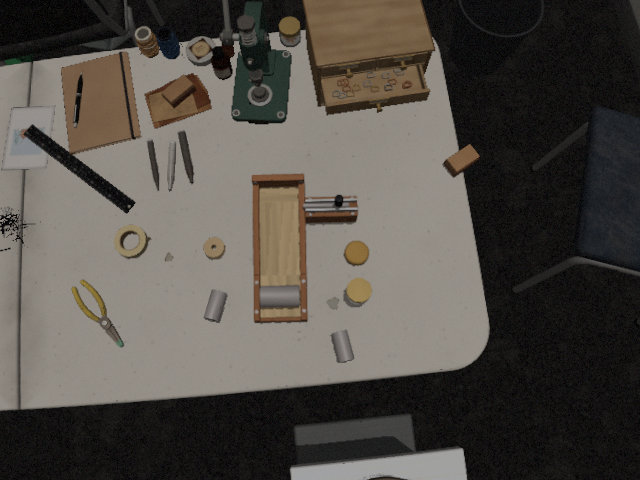

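The scene picture shows the target sleeve in the lane at about (310,295). Look-alikes lie off the ramp at (242,333) and (397,320), and the knob is at (330,197). Next I'll fit the ramp pose from depth.

```bash
cat > h.py <<'E'
from plant import r, capture, workorder, spotter
import numpy as np, cv2
from scipy.optimize import minimize
def cloud(c):
    d=capture(c); K=np.array([[d["fx"],0,d["cx"]],[0,d["fy"],d["cy"]],[0,0,1]])
    v,u=np.mgrid[0:480,0:640]; p=np.stack([u,v],-1).reshape(-1,1,2).astype(float)
    n=cv2.undistortPoints(p,K,np.array(d["D"])).reshape(-1,2)
    z=d["z_map"].reshape(-1); P=np.c_[n*z[:,None],z]; T=d["pose"]
    W=P@T[:3,:3].T+T[:3,3]; W[z==0]=np.nan
    return d,W
def toramp(W,p):
    c,s=np.cos(p[2]),np.sin(p[2]); dx,dy=W[:,0]-p[0],W[:,1]-p[1]
    return np.c_[c*dx+s*dy,-s*dx+c*dy,W[:,2]]
E
cat > fit.py <<'E'
from h import *
def model(X,Y):
    lane=np.where(X<-.08,.012,np.where(X<.06,.012+(X+.08)*np.tan(np.radians(8)),.028))
    h=np.where(abs(Y)<.038,lane,lane+.012)
    h=np.where((X<-.148)&(abs(Y)<.05),.018,h)
    h=np.where(X>.0925,.062,h)
    out=(abs(Y)>.05)|(X<-.16)|(X>.106)
    return np.where(out,0,h)
for c in ("scene","top"):
    d,W=cloud(c); W=W[np.isfinite(W[:,0])]
    W=W[(abs(W[:,0]-.577)<.22)&(abs(W[:,1]-.139)<.12)&(W[:,2]>-.02)&(W[:,2]<.12)]
    def cost(p):
        R=toramp(W,p)
        m=(R[:,1]>-.049)&(R[:,1]<.075)|(R[:,0]<-.06)&(R[:,1]>-.07)
        m&=~((R[:,0]>-.15)&(R[:,0]<-.085)&(abs(R[:,1])<.038))
        m&=(R[:,0]<.09)&(R[:,0]>-.19)
        e=R[:,2]-model(R[:,0],R[:,1])-p[3]
        return np.minimum(abs(e),.01)[m].sum()/m.sum()
    best=min((minimize(cost,[x,y,a,0],method="Nelder-Mead",options=dict(initial_simplex=np.array([[x,y,a,0],[x+.006,y,a,0],[x,y+.006,a,0],[x,y,a+.05,0],[x,y,a,.003]]),maxiter=400)) for a in np.radians([-7,-4,-1]) for x in (.572,.58) for y in (.136,.142)),key=lambda o:o.fun)
    p=best.x; print(c,p[:2],np.degrees(p[2]),p[3],best.fun)
    R=toramp(W,p)
    m=(R[:,0]>-.15)&(R[:,0]<-.06)&(abs(R[:,1])<.045)&(R[:,2]>.03)
    q=R[m]; print("roller n",m.sum(),"y range",np.percentile(q[:,1],[1,99]),"zmax",np.percentile(q[:,2],98))
    m2=m&(R[:,2]>.036)
    f=lambda s:np.minimum(abs(np.hypot(R[m2][:,0]-s[0],R[m2][:,2]-s[1])-.02),.005).sum()
    o=minimize(f,[q[:,0].mean(),.032],method="Nelder-Mead"); print("roller xz",o.x,o.fun/m2.sum())
    for a,b in((-.035,-.02),(-.02,0),(0,.02),(.02,.035)):
        k=m2&(R[:,1]>a)&(R[:,1]<b); g=lambda s:np.minimum(abs(np.hypot(R[k][:,0]-s[0],R[k][:,2]-o.x[1])-.02),.005).sum()
        print(a,minimize(g,[o.x[0]],method="Nelder-Mead").x,k.sum())
    for l in ["knob","track","rivet_jar","beeswax_puck","waxed_bobbin"]:
        t=spotter.tip_of(c,l)
        if t: print(l,t[0]["p"],toramp(np.array(t[0]["location"])[None],p)[0].round(4))
    k=(abs(R[:,0]-.0445)<.015)&(R[:,2]>.07)&(R[:,1]<-.05); 
    if k.sum(): print("knobpts",k.sum(),R[k].mean(0),np.percentile(R[k],[2,98],axis=0).tolist())
E
python3 fit.py
```

```text
scene [0.57285251 0.13713861] -4.159579383259057 -0.00019479366807305946 0.0019087198363980519
roller n 1028 y range [-0.03517212  0.03616113] zmax 0.05360822490723677
roller xz [-0.11429058  0.03217841] 0.0010809407923331148
-0.035 [-0.11429058] 183
-0.02 [-0.11446916] 242
0 [-0.11429058] 242
0.02 [-0.11402271] 191
knob 0.72 [-0.0327 -0.1474  0.0004]
track 0.61 [ 0.051  -0.0959  0.0577]
rivet_jar 0.85 [-0.1103 -0.1441  0.0029]
beeswax_puck 0.71 [-0.0297 -0.1479  0.0006]
waxed_bobbin 0.57 [-0.0126  0.1255  0.0014]
knobpts 78 [ 0.04870996 -0.10982976  0.08317231] [[0.04373167661021632, -0.11470455921921545, 0.07095784452141662], [0.058780692994602333, -0.10539009806819487, 0.09234646034750205]]
top [0.57335775 0.14110369] -4.034235115129208 -0.0012133496255426267 0.0017894174397507314
roller n 801 y range [-0.03574777  0.03327426] zmax 0.05321962338038766
roller xz [-0.11561713  0.0307826 ] 0.0011997139960132467
-0.035 [-0.11624941] 157
-0.02 [-0.1158881] 215
0 [-0.11534615] 220
0.02 [-0.1151655] 159
knob 0.84 [ 0.0553 -0.1138  0.0919]
track 0.77 [ 0.0526 -0.1026  0.0539]
rivet_jar 0.69 [-0.0141  0.1306  0.0035]
beeswax_puck 0.78 [-3.340e-02 -1.524e-01 -1.000e-04]
waxed_bobbin 0.59 [-0.0133  0.1281  0.004 ]
knobpts 75 [ 0.04815256 -0.11262141  0.08563242] [[0.042276360042445074, -0.11876975595132036, 0.07138304721928462], [0.057385716496019146, -0.10609187253685272, 0.09245119983447388]]
```

{"method": "step_arm", "body": {
  "motion": [
    [0.016,0.036,0.042,0,0],
    [0.016,0.072,0.084,0,0],
    [0.016,0.108,0.126,0,0],
    [0.016,0.144,0.168,0,0],
    [0.016,0.18,0.21,0,0]
  ],
  "newtons": 20
}}

```text
time_s: 2.22
tcp_pos: [0.2955, 0.4003, 0.2458]
eef_rot: [-180.0, -0.0, -15.1]
contact_force: [1.0, 1.2, 0.3]
gripper_width: 0.0434
```

{"method": "step_arm", "body": {
  "motion": [
    [0.016,0.037,0.042,0,-0.04],
    [0.016,0.074,0.084,0,-0.08],
    [0.016,0.111,0.126,0,-0.12],
    [0.016,0.148,0.168,0,-0.16],
    [0.016,0.184,0.211,0,-0.192]
  ]
}}

```text
time_s: 2.85
tcp_pos: [0.4182, 0.1487, 0.2461]
eef_rot: [-179.9, -0.1, -4.0]
contact_force: [1.0, 1.1, -0.4]
gripper_width: 0.0161
```

{"method": "step_arm", "body": {
  "motion": [
    [0.016,0,0,0.03,0],
    [0.016,0,0,0.06,0],
    [0.016,0,0,0.09,0],
    [0.016,0,0,0.12,0],
    [0.016,0,0,0.12,0]
  ]
}}

```text
time_s: 3.48
tcp_pos: [0.4166, 0.1492, 0.1242]
eef_rot: [179.8, 0.2, -4.1]
contact_force: [-0.2, 0.4, 1.3]
gripper_width: 0.0161
```

{"method": "step_arm", "body": {
  "motion": [
    [0.016,0,0,0.02,0],
    [0.016,0,0,0.04,0],
    [0.016,0,0,0.06,0],
    [0.016,0,0,0.079,0],
    [0.016,0,0,0.079,0]
  ]
}}

```text
time_s: 4.1
tcp_pos: [0.4178, 0.1503, 0.0468]
eef_rot: [180.0, 0.0, -4.1]
contact_force: [0.0, 0.4, -0.4]
gripper_width: 0.0157
```

```bash
cat > look.py <<'E'
import sys
from h import *
n=sys.argv[1]
a=capture("scene")["image"][170:350,200:420]; b=capture("top")["image"][150:330,220:400]
cv2.imwrite(f"pics/{n}.png",np.hstack([cv2.resize(a,(440,360)),cv2.resize(b,(360,360))])[:,:,::-1])
s=r.get_state(); print(s["time_s"],s["tcp_pos"].round(4),s["eef_rot"].round(1),s["contact_force"].round(2))
E
python3 look.py a1
```

```text
4.2 [0.4184 0.1509 0.0478] [-1.8e+02 -1.0e-01 -4.1e+00] [0.13 0.44 0.96]
```

View pics/a1.png

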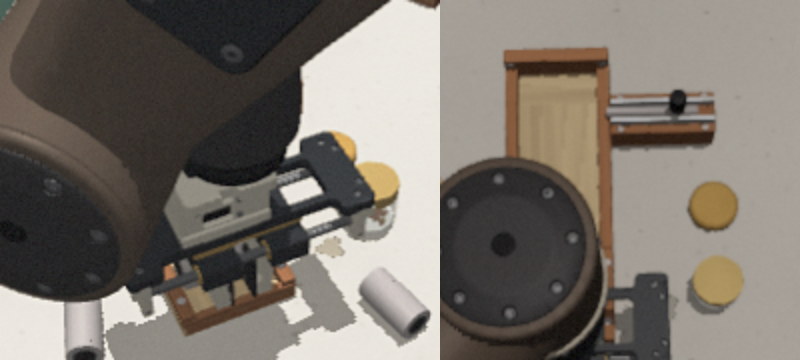

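{"method": "step_arm", "body": {
  "motion": [
    [0.016,0.004,0,0,0],
    [0.016,0.008,0,0,0],
    [0.016,0.011,0,0,0],
    [0.016,0.014,0,0,0],
    [0.016,0.017,0,0,0]
  ]
}}

```text
time_s: 4.82
tcp_pos: [0.4348, 0.149, 0.0465]
eef_rot: [180.0, 0.0, -4.1]
contact_force: [-0.3, 0.1, 0.6]
gripper_width: 0.0159
```

{"method": "step_arm", "body": {
  "motion": [
    [0.016,0.003,0,0,0],
    [0.016,0.006,0,0,0],
    [0.016,0.009,0,0,0],
    [0.016,0.012,0,0,0],
    [0.016,0.015,0,0,0]
  ]
}}

```text
time_s: 5.45
tcp_pos: [0.4497, 0.1479, 0.0465]
eef_rot: [180.0, 0.0, -4.1]
contact_force: [-0.3, 1.1, 0.2]
gripper_width: 0.0154
```

{"method": "step_arm", "body": {
  "motion": [
    [0.016,0.004,0,0,0],
    [0.016,0.008,0,0,0],
    [0.016,0.012,0,0,0],
    [0.016,0.015,0,0,0],
    [0.016,0.018,0,0,0]
  ]
}}

```text
time_s: 6.08
tcp_pos: [0.4677, 0.1466, 0.0465]
eef_rot: [180.0, 0.0, -4.1]
contact_force: [-1.1, -0.1, 1.1]
gripper_width: 0.0158
```

```bash
python3 look.py a2
```

```text
6.175 [0.4679 0.1467 0.0466] [-180.    -0.    -4.1] [-0.03 -1.48  0.39]
```

View pics/a2.png

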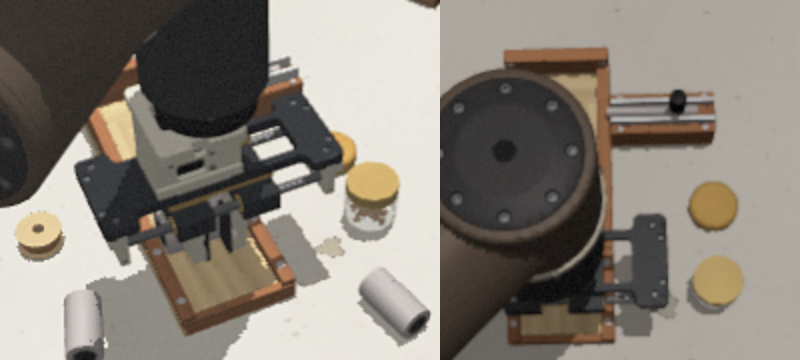

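{"method": "step_arm", "body": {
  "motion": [
    [0.016,0.003,0,-0.0003,0],
    [0.016,0.006,0,-0.0008,0],
    [0.016,0.009,0,-0.0012,0],
    [0.016,0.012,0,-0.0016,0],
    [0.016,0.015,0,-0.002,0]
  ]
}}

```text
time_s: 6.8
tcp_pos: [0.4826, 0.1456, 0.0486]
eef_rot: [180.0, 0.0, -4.1]
contact_force: [-2.6, 0.4, 1.4]
gripper_width: 0.0158
```

{"method": "step_arm", "body": {
  "motion": [
    [0.016,0.003,0,-0.0004,0],
    [0.016,0.006,0,-0.0008,0],
    [0.016,0.009,0,-0.0013,0],
    [0.016,0.012,0,-0.0017,0],
    [0.016,0.015,0,-0.0021,0]
  ]
}}

```text
time_s: 7.42
tcp_pos: [0.4976, 0.1445, 0.0507]
eef_rot: [-180.0, -0.0, -4.1]
contact_force: [-2.7, 0.0, 1.3]
gripper_width: 0.0162
```

```bash
python3 look.py a3
python3 - <<'E'
from plant import r
s=r.get_state(); print(s["contact_force"],s["moment"])
E
```

```text
7.525 [0.4981 0.1447 0.0507] [-180.    -0.    -4.1] [ 0.31 -0.2   0.47]
[ 0.30740665 -0.19790543  0.47319821] [-0.07583763  0.15245715  0.01903469]
```

View pics/a3.png

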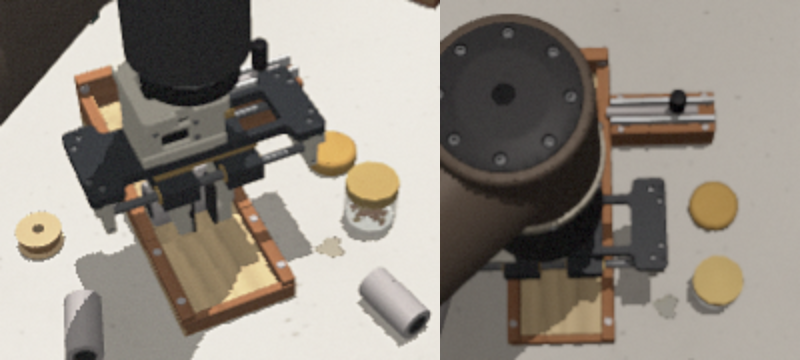

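{"method": "step_arm", "body": {
  "motion": [
    [0.016,0.004,0,-0.0006,0],
    [0.016,0.008,0,-0.0011,0],
    [0.016,0.012,0,-0.0017,0],
    [0.016,0.016,0,-0.0022,0],
    [0.016,0.02,0,-0.0028,0]
  ]
}}

```text
time_s: 8.15
tcp_pos: [0.5177, 0.1431, 0.0535]
eef_rot: [180.0, 0.0, -4.1]
contact_force: [-3.1, 0.0, 0.9]
gripper_width: 0.0158
```

{"method": "step_arm", "body": {
  "motion": [
    [0.016,0.004,0,-0.0006,0],
    [0.016,0.008,0,-0.0011,0],
    [0.016,0.012,0,-0.0017,0],
    [0.016,0.016,0,-0.0022,0],
    [0.016,0.02,0,-0.0028,0]
  ]
}}

```text
time_s: 8.78
tcp_pos: [0.5376, 0.1417, 0.0563]
eef_rot: [180.0, 0.0, -4.1]
contact_force: [-2.8, 0.4, 1.5]
gripper_width: 0.0163
```

{"method": "step_arm", "body": {
  "motion": [
    [0.016,0.004,0,-0.0006,0],
    [0.016,0.008,0,-0.0011,0],
    [0.016,0.012,0,-0.0017,0],
    [0.016,0.016,0,-0.0022,0],
    [0.016,0.02,0,-0.0028,0]
  ]
}}

```text
time_s: 9.4
tcp_pos: [0.5575, 0.1402, 0.0591]
eef_rot: [180.0, 0.0, -4.1]
contact_force: [-2.9, 0.2, 1.0]
gripper_width: 0.0158
```

{"method": "step_arm", "body": {
  "motion": [
    [0.016,0.004,0,-0.0006,0],
    [0.016,0.008,0,-0.0011,0],
    [0.016,0.012,0,-0.0017,0],
    [0.016,0.016,0,-0.0022,0],
    [0.016,0.02,0,-0.0026,0]
  ]
}}

```text
time_s: 10.02
tcp_pos: [0.5775, 0.1388, 0.0617]
eef_rot: [-180.0, -0.0, -4.1]
contact_force: [-2.0, 1.4, 0.9]
gripper_width: 0.0162
```

```bash
python3 look.py a4
```

```text
10.125 [0.5781 0.139  0.0617] [-1.8e+02 -1.0e-01 -4.1e+00] [-0.06  0.46  0.68]
```

View pics/a4.png

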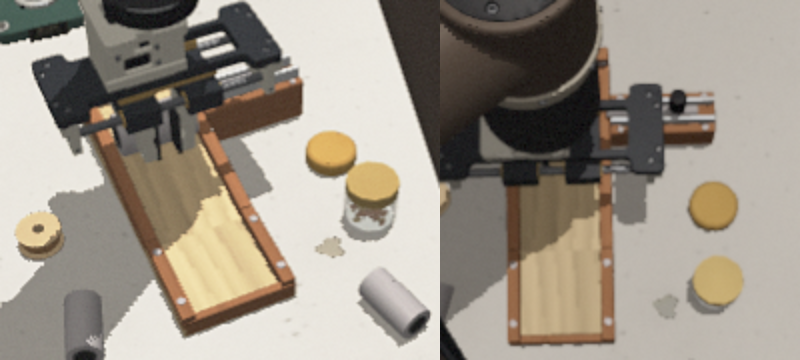

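{"method": "step_arm", "body": {
  "motion": [
    [0.016,0.003,0,-0.0004,0],
    [0.016,0.006,0,-0.0008,0],
    [0.016,0.009,0,-0.0012,0],
    [0.016,0.012,0,-0.0016,0],
    [0.016,0.015,0,-0.0018,0]
  ]
}}

```text
time_s: 10.75
tcp_pos: [0.5925, 0.1377, 0.0635]
eef_rot: [-180.0, -0.0, -4.1]
contact_force: [-3.0, -0.1, 1.8]
gripper_width: 0.0162
```

{"method": "step_arm", "body": {
  "motion": [
    [0.016,0.0025,0,-0.0002,0],
    [0.016,0.005,0,-0.0004,0],
    [0.016,0.0075,0,-0.0004,0],
    [0.016,0.01,0,-0.0004,0],
    [0.016,0.0125,0,-0.0004,0]
  ]
}}

```text
time_s: 11.38
tcp_pos: [0.6048, 0.1368, 0.0639]
eef_rot: [180.0, -0.0, -4.1]
contact_force: [-1.7, 0.3, 1.1]
gripper_width: 0.0157
```

{"method": "step_arm", "body": {
  "motion": [
    [0.016,0.002,0,0,0],
    [0.016,0.004,0,0,0],
    [0.016,0.006,0,0,0],
    [0.016,0.008,0,0,0],
    [0.016,0.008,0,0,0]
  ]
}}

```text
time_s: 12.0
tcp_pos: [0.613, 0.1363, 0.0639]
eef_rot: [-180.0, -0.0, -4.1]
contact_force: [-0.1, -0.9, -0.1]
gripper_width: 0.0159
```

```bash
python3 look.py a5
```

```text
12.1 [0.6127 0.1362 0.0638] [-180.    -0.    -4.1] [-0.84  0.07  0.86]
```

View pics/a5.png

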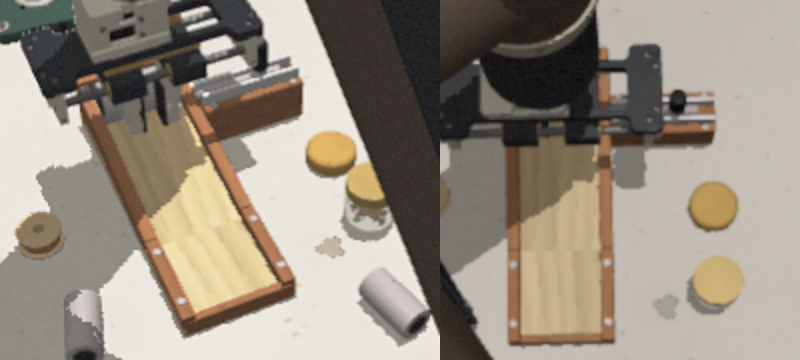

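{"method": "step_arm", "body": {
  "motion": [
    [0.016,0.0015,0,0,0],
    [0.016,0.003,0,0,0],
    [0.016,0.0045,0,0,0],
    [0.016,0.006,0,0,0],
    [0.016,0.006,0,0,0]
  ]
}}

```text
time_s: 12.72
tcp_pos: [0.6188, 0.1358, 0.0638]
eef_rot: [-180.0, -0.0, -4.1]
contact_force: [0.4, -0.2, 0.3]
gripper_width: 0.0159
```

{"method": "step_arm", "body": {
  "motion": [
    [0.016,0.001,0,0,0],
    [0.016,0.002,0,0,0],
    [0.016,0.002,0,0,0]
  ]
}}

```text
time_s: 13.1
tcp_pos: [0.6207, 0.1357, 0.0639]
eef_rot: [-180.0, -0.0, -4.1]
contact_force: [0.2, 0.2, 0.1]
gripper_width: 0.0158
```

{"method": "step_arm", "body": {
  "motion": [
    [0.016,-0.005,0,0,0],
    [0.016,-0.012,0,0,0],
    [0.016,-0.03,0,-0.005,0],
    [0.016,-0.06,0,-0.02,0],
    [0.016,-0.1,0,-0.05,0]
  ]
}}

```text
time_s: 13.72
tcp_pos: [0.5186, 0.1424, 0.1134]
eef_rot: [179.9, 0.1, -4.1]
contact_force: [-0.7, 0.9, 1.6]
gripper_width: 0.0159
```

```bash
python3 look.py a6
```

```text
13.825 [0.5182 0.1432 0.1171] [-179.9   -0.2   -4. ] [-0.29  0.16  0.8 ]
```

View pics/a6.png

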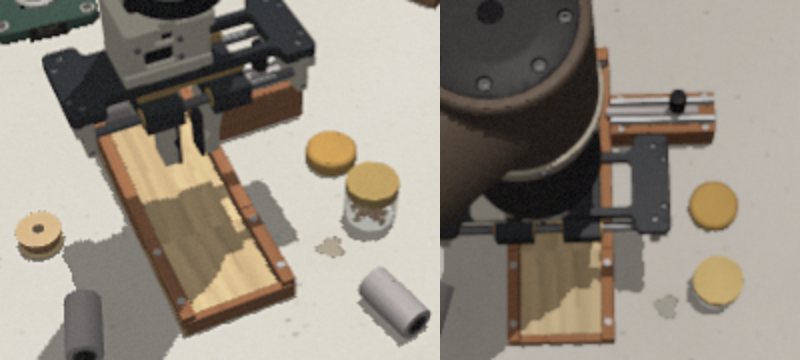

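{"method": "step_arm", "body": {
  "motion": [
    [0.016,0,0.01,-0.04,0],
    [0,0,0.06,-0.06,0],
    [0,0,0.11,-0.06,0],
    [0,0,0.16,-0.06,0],
    [0,0,0.16,-0.06,0]
  ]
}}

```text
time_s: 14.45
tcp_pos: [0.5082, -0.0192, 0.1739]
eef_rot: [-180.0, 0.0, -4.3]
contact_force: [0.1, 1.0, 0.2]
gripper_width: 0.0001
```

```bash
python3 look.py a7
python3 - <<'E'
from h import *
p=[.577,.1388,np.radians(-4.1)]
for c in("scene","top"):
    d,W=cloud(c)
    for l in("roller","seat","knob","track"):
        print(c,l,[(round(t["p"],2),toramp(np.array(t["location"])[None],p)[0].round(4)) for t in spotter.tip_of(c,l)])
    R=toramp(W[np.isfinite(W[:,0])],p)
    k=(abs(R[:,0]-.0445)<.02)&(R[:,2]>.07)&(R[:,2]<.095)&(R[:,1]<-.05)&(R[:,1]>-.14)
    print("knob",k.sum(),np.percentile(R[k],[2,50,98],axis=0).round(4).tolist())
    for ya in(-.03,-.01,.01):
        m=(R[:,0]>.04)&(R[:,0]<.09)&(R[:,1]>ya)&(R[:,1]<ya+.02)&(R[:,2]>.05)&(R[:,2]<.08)
        q=R[m]; 
        if len(q): print("sleeve",ya,len(q),q[:,0].min(),q[q[:,2]>np.percentile(q[:,2],80)].mean(0))
E
```

```text
14.55 [ 0.5091 -0.0171  0.1739] [-180.    -0.    -4.2] [ 0.37 -0.25 -0.28]
scene roller [(0.79, array([-0.2133, -0.1138,  0.0146])), (0.75, array([0.0805, 0.0007, 0.0491])), (0.72, array([-0.1302,  0.1227,  0.0152]))]
scene seat [(0.94, array([ 0.0762, -0.0032,  0.0479]))]
scene knob [(0.7, array([ 0.0477, -0.1139,  0.0929])), (0.47, array([ 0.0832, -0.0016,  0.0493]))]
scene track [(0.91, array([ 0.0489, -0.0998,  0.059 ]))]
knob 109 [[0.0391, -0.1226, 0.0707], [0.0444, -0.1138, 0.0839], [0.0532, -0.1081, 0.0922]]
sleeve -0.03 182 0.05574520838824576 [ 0.07579837 -0.01916179  0.06814195]
sleeve -0.01 184 0.05547075084815414 [ 7.53700841e-02 -8.04371551e-06  6.86944707e-02]
sleeve 0.01 185 0.055278048814012055 [0.07506577 0.01901502 0.06852827]
top roller [(0.56, array([-0.2156, -0.1127,  0.0161]))]
top seat []
top knob []
top track []Traceback (most recent call last):
  File "<stdin>", line 9, in <module>
    return _quantile_unchecked(
        a, q, axis, out, overwrite_input, method, keepdims, weights)
    return _ureduce(a,
                    func=_quantile_ureduce_func,
    ...<5 lines>...
                    overwrite_input=overwrite_input,
                    method=method)
    r = func(a, **kwargs)
    result = _quantile(arr,
                       quantiles=q,
    ...<2 lines>...
                       out=out,
                       weights=wgt)
    slices_having_nans = np.isnan(arr[-1, ...])
                                  ~~~^^^^^^^^^
IndexError: index -1 is out of bounds for axis 0 with size 0
```

View pics/a7.png

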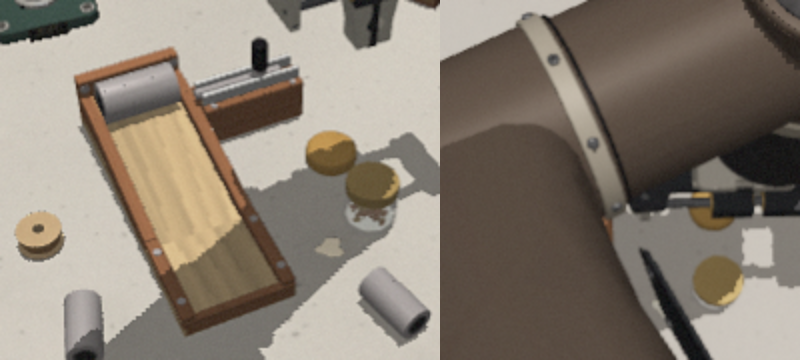

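The sleeve is in the seat against the stop, square to the lane (scene crop ~(135,92)), and the knob at (260,52) is still drawn back. Moving to the knob's outer side now.

{"method": "step_arm", "body": {
  "motion": [
    [0,0.035,0,0,0],
    [0,0.07,0,0,0],
    [0,0.1035,0,0,0],
    [0,0.1035,0,0.02,0],
    [0,0.1035,0,0.04,0]
  ]
}}

```text
time_s: 15.68
tcp_pos: [0.613, -0.0241, 0.133]
eef_rot: [180.0, 0.0, -4.1]
contact_force: [-0.6, 1.3, -0.2]
gripper_width: 0.0001
```

{"method": "step_arm", "body": {
  "motion": [
    [0,0,0,0.02,0],
    [0,0,0,0.04,0],
    [0,0,0,0.047,0],
    [0,0,0,0.047,0]
  ]
}}

```text
time_s: 16.18
tcp_pos: [0.6126, -0.0242, 0.0867]
eef_rot: [180.0, 0.0, -4.1]
contact_force: [-0.2, 0.3, 0.1]
gripper_width: 0.0003
```

```bash
python3 look.py a8
```

```text
16.275 [ 0.6132 -0.024   0.0876] [-1.8e+02 -1.0e-01 -4.1e+00] [ 0.65 -0.24  0.1 ]
```

View pics/a8.png

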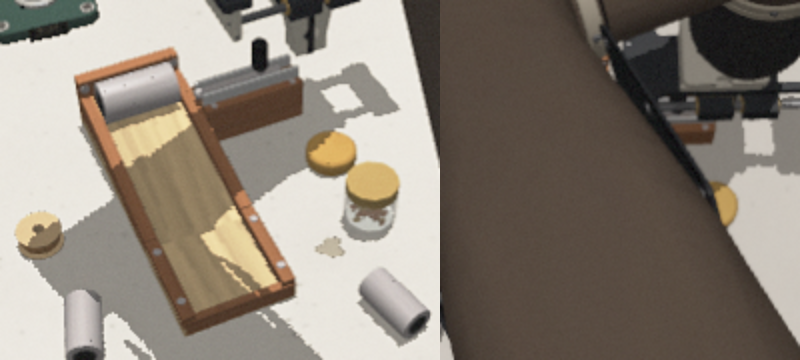

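{"method": "step_arm", "body": {
  "motion": [
    [0,0,-0.006,0,0],
    [0,0,-0.012,0,0],
    [0,0,-0.018,0,0],
    [0,0,-0.024,0,0],
    [0,0,-0.03,0,0]
  ]
}}

```text
time_s: 16.9
tcp_pos: [0.6148, 0.006, 0.0869]
eef_rot: [180.0, 0.0, -4.1]
contact_force: [0.2, -2.4, 1.4]
gripper_width: 0.0003
```

{"method": "step_arm", "body": {
  "motion": [
    [0,0,-0.006,0,0],
    [0,0,-0.012,0,0],
    [0,0,-0.018,0,0],
    [0,0,-0.024,0,0],
    [0,0,-0.03,0,0]
  ]
}}

```text
time_s: 17.52
tcp_pos: [0.617, 0.0361, 0.0869]
eef_rot: [-180.0, -0.0, -4.1]
contact_force: [-0.7, -1.5, 0.8]
gripper_width: 0.0
```

```bash
python3 look.py a9
```

```text
17.625 [0.617  0.0364 0.0868] [-180.    -0.    -4.1] [-0.03 -0.7   0.03]
```

View pics/a9.png

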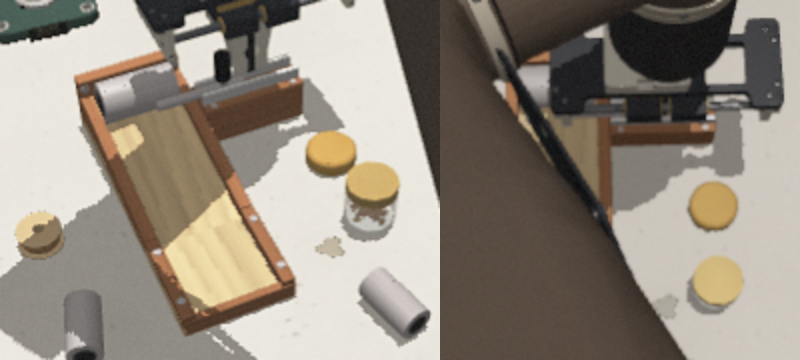

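Bar is entering behind the sleeve. Continuing slowly until the end stop is felt.

{"method": "step_arm", "body": {
  "motion": [
    [0,0,-0.003,0,0],
    [0,0,-0.006,0,0],
    [0,0,-0.008,0,0],
    [0,0,-0.01,0,0],
    [0,0,-0.0115,0,0]
  ]
}}

```text
time_s: 18.25
tcp_pos: [0.6177, 0.0473, 0.0868]
eef_rot: [180.0, 0.0, -4.1]
contact_force: [-0.2, -2.4, 0.2]
gripper_width: 0.0006
```

{"method": "step_arm", "body": {
  "motion": [
    [0,0,-0.001,0,0],
    [0,0,-0.002,0,0],
    [0,0,-0.002,0,0]
  ]
}}

```text
time_s: 18.62
tcp_pos: [0.6179, 0.0492, 0.0869]
eef_rot: [-180.0, -0.0, -4.1]
contact_force: [0.7, -1.8, 0.3]
gripper_width: 0.0004
```

{"method": "step_arm", "body": {
  "motion": [
    [0,0,-0.001,0,0],
    [0,0,-0.002,0,0],
    [0,0,-0.002,0,0]
  ]
}}

```text
time_s: 19.0
tcp_pos: [0.618, 0.0512, 0.0868]
eef_rot: [-180.0, 0.0, -4.1]
contact_force: [-0.5, -2.0, -0.9]
gripper_width: 0.0008
```

{"method": "step_arm", "body": {
  "motion": [
    [0,0,-0.001,0,0],
    [0,0,-0.002,0,0],
    [0,0,-0.002,0,0]
  ]
}}

```text
time_s: 19.38
tcp_pos: [0.6182, 0.0532, 0.0868]
eef_rot: [-180.0, 0.0, -4.1]
contact_force: [-0.3, -0.7, -0.2]
gripper_width: 0.0005
```

{"method": "step_arm", "body": {
  "motion": [
    [0,0,-0.001,0,0],
    [0,0,-0.002,0,0],
    [0,0,-0.002,0,0]
  ]
}}

```text
time_s: 19.75
tcp_pos: [0.6182, 0.0539, 0.0868]
eef_rot: [179.9, 0.0, -4.1]
contact_force: [2.0, -8.5, 0.0]
gripper_width: 0.0004
```

```bash
python3 look.py a10
python3 - <<'E'
from h import *
p=[.579,.1388,np.radians(-4.1)]
d,W=cloud("scene"); print([(t["p"],toramp(np.array(t["location"])[None],p)[0].round(4)) for t in spotter.tip_of("scene","knob")])
cv2.imwrite("pics/z10.png",cv2.resize(d["image"][160:280,220:380],(800,600),interpolation=2)[:,:,::-1])
E
```

```text
19.85 [0.6182 0.0539 0.0869] [179.9   0.   -4.1] [ 1.69 -6.74 -1.08]
[(0.83, array([ 0.0466, -0.0599,  0.0909]))]
```

View pics/z10.png

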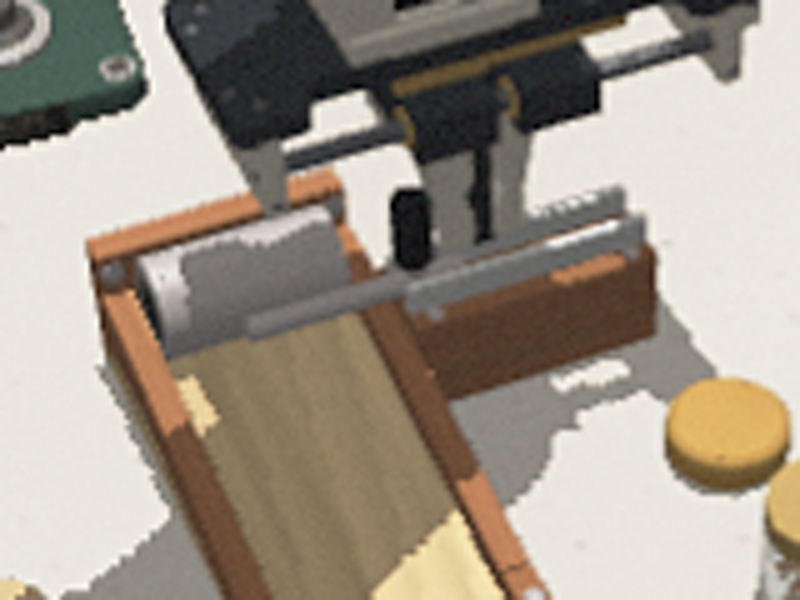

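The picture shows the bar across mid-lane behind the sleeve, with its tip at (255,325). The force jumped to 8.5 N, so the bolt has reached its end stop. I'll back off to the side, then lift.

{"method": "step_arm", "body": {
  "motion": [
    [0,0,0.003,0,0],
    [0,0,0.01,0,0],
    [0,0,0.02,0,0],
    [0,0,0.03,-0.03,0],
    [0,0,0.06,-0.06,0]
  ]
}}

```text
time_s: 20.58
tcp_pos: [0.6139, -0.0048, 0.1473]
eef_rot: [180.0, 0.0, -4.0]
contact_force: [0.6, -0.3, 0.8]
gripper_width: 0.0006
```

{"method": "step_arm", "body": {
  "motion": [
    [0,0,0.04,-0.02,0],
    [0,0,0.08,-0.04,0],
    [0,0,0.12,-0.05,0],
    [0,0,0.12,-0.05,0]
  ]
}}

```text
time_s: 21.08
tcp_pos: [0.6053, -0.1271, 0.198]
eef_rot: [-180.0, -0.1, -4.3]
contact_force: [-0.2, 0.7, -0.1]
gripper_width: 0.0003
```

```bash
python3 look.py a11
python3 - <<'E'
from h import *
p=[.579,.1388,np.radians(-4.1)]
d,W=cloud("scene"); 
for l in("knob","seat","roller","rivet_jar","waxed_bobbin","beeswax_puck"): print(l,[(round(t["p"],2),np.round(t["location"],4),toramp(np.array(t["location"])[None],p)[0].round(4)) for t in spotter.tip_of("scene",l)])
cv2.imwrite("pics/z11.png",cv2.resize(d["image"][160:310,200:420],(800,545),interpolation=2)[:,:,::-1])
E
```

```text
21.175 [ 0.6051 -0.125   0.1968] [-180.    -0.    -4.2] [-0.8  -1.16 -0.79]
knob [(0.76, array([0.6213, 0.0766, 0.0907]), array([ 0.0466, -0.059 ,  0.0907]))]
seat [(0.67, array([0.6533, 0.1334, 0.045 ]), array([ 0.0745, -0.0001,  0.045 ]))]
roller [(0.8, array([0.4549, 0.2716, 0.015 ]), array([-0.1333,  0.1236,  0.015 ])), (0.73, array([0.3587, 0.0406, 0.019 ]), array([-0.2127, -0.1137,  0.019 ])), (0.69, array([0.6567, 0.1308, 0.0495]), array([ 0.0781, -0.0024,  0.0495])), (0.57, array([0.6514, 0.1355, 0.0463]), array([0.0725, 0.0019, 0.0463]))]
rivet_jar [(0.56, array([0.454 , 0.0044, 0.0021]), array([-0.1151, -0.143 ,  0.0021]))]
waxed_bobbin [(0.67, array([0.5722, 0.2654, 0.0029]), array([-0.0158,  0.1258,  0.0029]))]
beeswax_puck [(0.94, array([ 0.5302, -0.0084,  0.0041]), array([-0.0382, -0.1503,  0.0041]))]
```

View pics/z11.png

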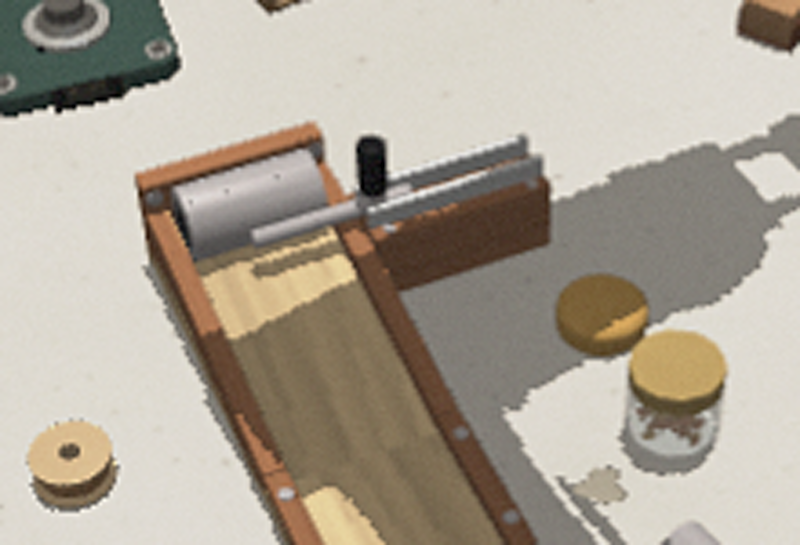

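The sleeve (~(250,200)) lies square in the seat with the bar in front of it. The knob (370,165) is fully in, and the bystanders are where they started.

```bash
python3 -c "
from plant import workorder
print(workorder.close_job())"
```

```text
the job is handed in; nothing more can be done
None
```

The sleeve is in the seat against the end stop, the bolt is fully in behind it, and I handed the job in at about 21 s. The hand-in gives no verdict, so the results below are from my own checks.

**What I did:** I pushed the sleeve up the ramp with two fingertips set slightly apart, at about 30 mm/s, until it dropped into the seat. Then I pushed the knob toward the lane with closed fingers. The bolt moved against about 2 N, and the force jumped to 8.5 N at its end. I then backed the arm off to the side and lifted it clear.

**Last checks (scene camera):**
- **Sleeve:** it lies square to the lane. The trained network put it within a few mm of the seat point, but gave two readings about 7 mm apart (x 72.5 and 78 mm). Depth measured before the bolt was pushed fitted a seated sleeve.
- **Knob:** it was seen at y = -59 mm, against -58 mm for fully in.
- **Bystanders:** all three read within about 4 mm of their starting places.

**What disagreed:**
- My first depth fit of the ramp's position along x was about 5 mm off from the networks and the knob. I corrected it, and the bolt's end stop was found by force.
- The last few mm of the sleeve push met no resistance, because the sleeve had already rolled into the seat by itself.
- The top camera could not confirm the final state, because the arm had been blocking its view.

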